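# Take the green tea tin out of the stack

## Task

A tea order is being laid on the serving board next to the white cups, and the green tea tin it needs is in the middle of a stack of three. Lift the black tin off, stand the green tin upright on the free part of the serving board, and put the black tin back squarely on top of the blue tin, leaving the blue tin where it is.

Things in the scene. Friction and masses are not known exactly. Their poses are not given: they have to be found in the camera images.
- black_tin: Closed black tea tin, rigid, 62 mm (its x) by 86 mm (its y) by 38 mm high, about 0.15 kg, flat top and underside. Origin: centre of its underside, z up. Starts on top of the green tin, underside 76 mm above the counter. Grasp it across its 62 mm side, fingertips about 8 mm above its underside. The counter at x 0.40 to 0.49 m, y -0.28 to -0.10 m is clear for setting it down.
- green_tin: The same tin in green: 62 mm (x) by 86 mm (y) by 38 mm high, about 0.15 kg, origin at the centre of its underside. Starts in the middle of the stack, underside 38 mm above the counter. The tins just lie on one another, nothing interlocks; each is up to 3 mm and 5 degrees off the one below.
- blue_tin: The same tin in blue: 62 mm (x) by 86 mm (y) by 38 mm high, origin at the centre of its underside. Bottom of the stack, loose on the counter. Another stack of two such tins (red below, mustard above), 0.13 m or more away between centres on the robot's left or right of it, is not part of the job.
- board: Flat birch serving board on the counter, does not move, 172 mm (its x) by 262 mm (its y) by 16 mm thick, no rim. Origin: centre of its underside. Two nested white porcelain cups (82 mm across, 89 mm high, loose) stand about 70 mm from its centre towards its -y end; its +y half is free.
Not all that is in view belongs to the job. What is shaped like the green_tin but pink is not meant.

How it is judged:
By the outcome, as a careful person would: the job done as asked, in the order asked, and still so for the second after the job is handed in, with the robot touching nothing.
It also fails if it takes over 72 s, if anything falls off the work surface, if the arm or the gripper's body presses on something with over 40 N, if the wrist force passes 120 N, or if a joint passes its speed limit or range.

## Robot

A 6-joint arm with a two-finger parallel gripper is mounted at the origin on a cart in front of the work surface, level with it; the furniture and walls round the work are solid. World frame = base frame: x ahead of the robot, y to its left, z up, the work surface at z = 0. Lengths are in m, angles in rad, forces in N, time in s.
With the tool pointing down it reaches from about 0.25 to 0.725 m from the base axis. Payload 9.7 kg.
Tool frame: the origin (TCP) lies at the very end of the fingers, on their centre line; the grasp point (between the pads) lies r.grip_point_offset behind it (r.grip_point_offset is the distance from the TCP to the grasp point, in m); z points along the fingers, y is the direction in which the jaws open and shut (so a half turn about z gives the same grasp; the last joint's range is limited). The gripper opens to 85 mm and grips with 20 to 120 N. Pads are 22 mm wide; open, the fingers measure 114 mm over their backs; the gripper's body (76 mm by 85 mm) begins 54 mm behind the grasp point. The pads swing forward as they close: fully open they stand 13 mm farther back than shut.
Start: joints at [-1.304, 0.087, 0.176, 1.66, 0, 1.571], TCP at [0.145, -0.531, 0.231] pointing down, gripper open.
Joint ranges: [-3.13, 3.13], [-0.85, 1.81], [-1.15, 1.24], [-2.2, 2.28], [-1.44, 1.52], [-3.14, 3.14]. Speed limits (rad/s): [2.22, 2.22, 2.57, 3.14, 3.14, 3.14].

## Interface

Orientations are given as [roll, pitch, yaw] about the fixed x, y, z axes, in that order (R = Rz(yaw) Ry(pitch) Rx(roll)).
In Python, from rig import r gives the robot as it stands. The module is installed in compiled form; this text tells all that it offers.
- The arm moves only by the tool move_arm, never from a script. Its argument "moves" is a list that holds one entry, the list of rows, each a list of 6 numbers: the shift along the tool's x, y, z normalised to -1 to 1, where 1 is 1000 mm, then the turn, a rotation vector about the tool's x, y, z normalised to -1 to 1, where 1 is 120 degrees. A call has 1 to 12 rows; each row is the pose to reach, as a shift and turn from the pose measured when the call began, along the tool's axes at that moment; what a row does not reach only later rows make up. A row lasts 1/10 s, in which the tool goes at most 50 mm and 8.59 degrees, less where a joint would pass 70% of its speed; a pose out of reach is approached as far as the arm can. A call with a number of a shift or a turn outside -1 to 1 is refused whole. A call with a gripper value outside its range is refused whole. "gripper" is the gripper command: -1 is shut, 1 is fully open, values between are in proportion, set as the call begins (left out, the last holds). The fingers move at their own pace and stop on an object; "newtons" is the grip in N (left out, the last holds). Time passes only in rows, so rows that repeat a pose let the fingers close. It gives the time, the measured TCP pose, the force and the opening at its end, in the units of the state.
- r.get_obs(): the state, without advancing time (a new reading comes with each control period).
- r.capture(name): name is "scene" or "top" or "wrist"; returns the picture (400x640x3 uint8, blue, green, red); there is no depth.
- r.camera_info(name): a dict with "mtx" (3x3 intrinsics, pixels), "origin" and "attitude" of the camera in the world. Camera axes: x right, y down, z forward; pixel columns grow to the right and rows downward; lengths in m; the calibration is good to about 2 mm. The wrist camera is an equidistant fisheye: a pixel r from the principal point sees the ray r / f radians off the axis. A picture is of the moment at which its call begins: read the wrist's pose just before it. camera_info takes no time and is no camera call; for the wrist camera it gives the pose at the moment of the call.
- r.job_done(): hands the job in, once; it reports no verdict.
The state is a dict: "time": time; "joint_pos": joint angles; "joint_vel": joint speeds; "effort": joint torques, N m; "position": TCP position; "tool_rot": TCP orientation; "contact_force": force on the tool from outside, world axes, zero at the start; "moment": the same for the moment, N m; "grip_width": finger opening in m.
Only numpy, scipy, OpenCV 4.12 (cv2) and the standard library are available. Lean on these libraries where they do the work, as an engineer would, in place of code of your own. Each camera call takes 0.05 s, during which the arm holds its last target. There are 200 camera calls.

## Working session

There is one attempt and no reset: what is moved stays moved. The work goes in short steps, Python scripts to look and compute and a tool call to move; the robot and the scene stay as the last step left them, time stands still between calls to the robot, and variables do not carry over. Pictures are saved under pics/ and viewed, about 8 in all and at most 12, crops included, and the job is handed in when it is done.

Besides the shell and the picture viewer there is one more tool, called after "Emit:" in YAML: its name, and indented under it one key for each argument. move_arm: Moves the arm, as the interface text tells. Scaled input: -1 to 1 covers 1000 mm each way for a shift and 120 degrees each way for a turn. Its arguments: {"type":"object","properties":{"moves":{"type":"array"},"gripper":{"type":"number"},"newtons":{"type":"number"}},"required":["moves"]}

```bash
mkdir -p pics; python3 - <<'E'
from rig import r
import cv2
o=r.get_obs();print({k:(v if not hasattr(v,'round') else v) for k,v in o.items()},r.grip_point_offset)
for n in("scene","top"):
    cv2.imwrite(f"pics/{n}0.png",r.capture(n));print(n,r.camera_info(n))
print(r.camera_info("wrist"))
E
```

```text
{'time': 0.0, 'joint_pos': array([-1.30398889e+00,  8.74795439e-02,  1.75137934e-01,  1.65980709e+00,
        1.18618338e-05,  1.57078284e+00]), 'joint_vel': array([ 0.00118831, -0.00082063,  0.000134  ,  0.00117853, -0.00013147,
        0.00155236]), 'effort': array([-1.46326016e-03, -5.20384705e+01,  4.64807689e+01,  1.60738971e-02,
       -1.58053090e-04, -6.68835334e-07]), 'position': array([ 0.14495196, -0.53031724,  0.23057432]), 'tool_rot': array([-3.14024028e+00, -1.18800573e-05,  2.66820900e-01]), 'contact_force': array([0.7736474 , 0.28528711, 0.38381116]), 'moment': array([0.01028236, 0.00235666, 0.03673729]), 'grip_width': 0.08579159202300123} 0.0187
scene {'mtx': array([[506.85539323,   0.        , 321.74387456],
       [  0.        , 506.85539323, 200.09822665],
       [  0.        ,   0.        ,   1.        ]]), 'origin': array([-0.27461364,  0.69561074,  0.58305482]), 'attitude': array([-2.019698  , -0.00667333, -2.28873071])}
top {'mtx': array([[398.21339457,   0.        , 318.33311895],
       [  0.        , 398.21339457, 202.41724042],
       [  0.        ,   0.        ,   1.        ]]), 'origin': array([ 4.76863469e-01, -1.06607389e-03,  1.15914663e+00]), 'attitude': array([-3.09055849, -0.00607972, -1.57482932])}
{'mtx': array([[309.70691629,   0.        , 319.15498843],
       [  0.        , 309.70691629, 202.48191658],
       [  0.        ,   0.        ,   1.        ]]), 'origin': array([ 0.20754041, -0.51255293,  0.37233158]), 'attitude': array([ 2.87656806e+00,  8.54047611e-04, -1.30302940e+00])}
```

View pics/top0.png

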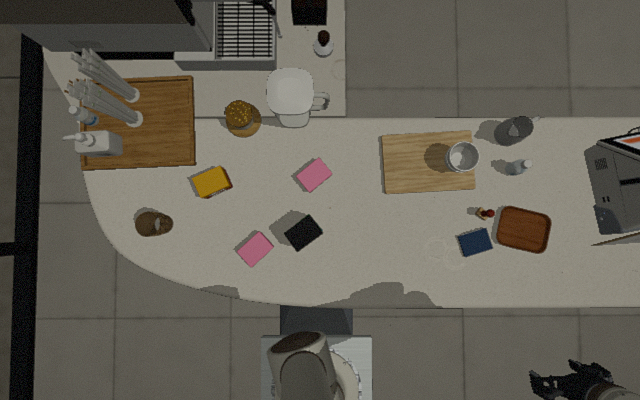

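View pics/scene0.png

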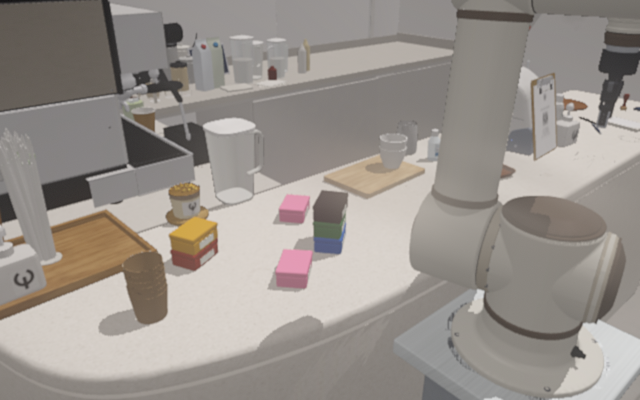

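The top view shows the black tin at about (303,233). The board spans about (380–475, 132–193), with the cups at its right end (460,157), which is -y. I'll enlarge the stack and board.

```bash
python3 - <<'E'
import cv2,numpy as np
a=cv2.imread("pics/top0.png")
c=lambda x,y,w,h,s:cv2.resize(a[y:y+h,x:x+w],None,fx=s,fy=s,interpolation=cv2.INTER_CUBIC)
A=c(275,205,56,56,7);A=cv2.convertScaleAbs(A,alpha=1.8,beta=30)
B=c(370,120,120,90,3.3)
im=np.zeros((400,800,3),np.uint8);im[:392,:392]=A;im[:B.shape[0],400:400+B.shape[1]]=B
cv2.imwrite("pics/c1.png",im)
E
cat > h.py <<'E'
from rig import r
import numpy as np,cv2
from scipy.spatial.transform import Rotation as R
def cam(n):
    i=r.camera_info(n);return np.array(i["mtx"]),np.array(i["origin"]),R.from_euler("xyz",i["attitude"]).as_matrix()
def pix2w(n,uv,z,c=None):
    K,o,M=c or cam(n);p=np.atleast_2d(uv).astype(float)
    d=np.c_[(p-K[:2,2])/K[0,0],np.ones(len(p))]
    if n=="wrist":
        q=d[:,:2];t=np.linalg.norm(q,axis=1,keepdims=True);d=np.c_[q/np.maximum(t,1e-9)*np.sin(t),np.cos(t)]
    d=d@M.T;return o+d*((z-o[2])/d[:,2])[:,None]
def w2pix(n,P,c=None):
    K,o,M=c or cam(n);d=(np.atleast_2d(P)-o)@M
    if n=="wrist":
        s=np.linalg.norm(d[:,:2],axis=1,keepdims=True);t=np.arctan2(s,d[:,2:]);q=d[:,:2]/np.maximum(s,1e-9)*t
    else:q=d[:,:2]/d[:,2:]
    return q*K[0,0]+K[:2,2]
def rect(P):
    P=np.asarray(P,float)[:,:2];c,s,a=cv2.minAreaRect((P*1000).astype(np.float32));return c,s,a
def go(pos,yaw):  # print normalised shift & turn to a tool-down pose
    o=r.get_obs();M=R.from_euler("xyz",o["tool_rot"]);T=R.from_euler("xyz",[np.pi,0,yaw])
    print("pos",o["position"].round(4),"rot",o["tool_rot"].round(4),"t",round(o["time"],2),"w",round(o["grip_width"],4))
    print("shift",M.inv().apply(np.array(pos)-o["position"]).round(4),"turn",((M.inv()*T).as_rotvec()/np.radians(120)).round(4))
E
```

```text
(no output)
```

View pics/c1.png

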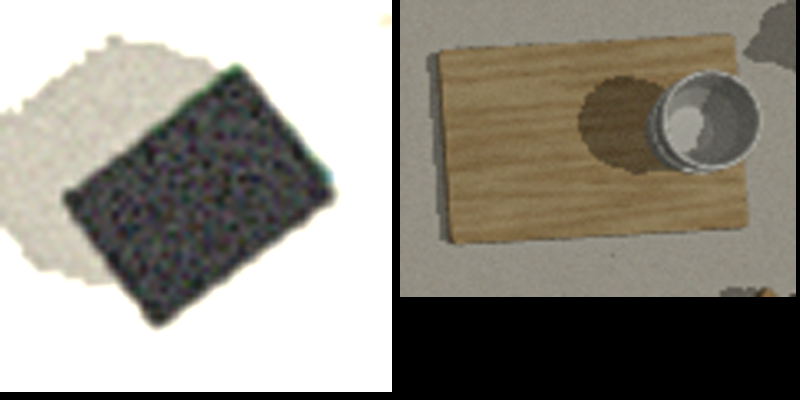

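In the crop, the black top has its corners at (237,66), (335,193), (158,327) and (66,197). The board's are at (39,50), (335,35), (348,228) and (52,242) in its panel.

```bash
python3 - <<'E'
from h import *
f=lambda P,s,o:(np.array(P)+.5)/s-.5+o
b=pix2w("top",f([(237,66),(335,193),(158,327),(66,197)],7,(275,205)),.114)
print(b.round(4),rect(b),np.arctan2(*(b[0]-b[3])[1::-1]),np.arctan2(*(b[1]-b[2])[1::-1]))
print(np.linalg.norm(np.diff(b,axis=0),axis=1))
B=pix2w("top",f([(39,50),(335,35),(348,228),(52,242)],3.3,(370,120)),.016)
print(B.round(4),rect(B),B.mean(0))
cup=pix2w("top",f([(310,121)],3.3,(370,120)),.105);print(cup)
E
```

```text
[[ 0.4999  0.0185  0.114 ]
 [ 0.4523 -0.018   0.114 ]
 [ 0.4027  0.0482  0.114 ]
 [ 0.4512  0.0825  0.114 ]] ((451.49127197265625, 33.06092834472656), (60.019840240478516, 82.74613952636719), 36.8095817565918) -0.9205852112797963 -0.9283481003492068
[0.06002389 0.08274613 0.05941653]
[[ 0.731  -0.1923  0.016 ]
 [ 0.7437 -0.4536  0.016 ]
 [ 0.5731 -0.4609  0.016 ]
 [ 0.5617 -0.2016  0.016 ]] ((652.0770263671875, -327.06634521484375), (170.7897186279297, 261.5828552246094), 2.7723865509033203) [ 0.6523812  -0.32710299  0.016     ]
[[ 0.65259335 -0.39638503  0.105     ]]
```

```bash
python3 - <<'E'
from h import *
go([.4515,.0328,.25],2.217)
E
```

```text
pos [ 0.145  -0.5304  0.2307] rot [-3.1404 -0.      0.2668] t 0.1 w 0.0853
shift [ 0.4442 -0.4624 -0.0188] turn [-4.000e-04 -6.000e-04 -9.311e-01]
```

Emit:
move_arm:
  moves:
    - [[0.444,-0.462,-0.019,0,0,-0.931],[0.444,-0.462,-0.019,0,0,-0.931],[0.444,-0.462,-0.019,0,0,-0.931],[0.444,-0.462,-0.019,0,0,-0.931],[0.444,-0.462,-0.019,0,0,-0.931],[0.444,-0.462,-0.019,0,0,-0.931],[0.444,-0.462,-0.019,0,0,-0.931],[0.444,-0.462,-0.019,0,0,-0.931],[0.444,-0.462,-0.019,0,0,-0.931],[0.444,-0.462,-0.019,0,0,-0.931],[0.444,-0.462,-0.019,0,0,-0.931],[0.444,-0.462,-0.019,0,0,-0.931]]
  gripper: 1
  newtons: 40

```text
time: 1.3
position: [0.4322, -0.0016, 0.249]
tool_rot: [3.141, -0.001, 2.073]
contact_force: [1.3, -0.6, 0.5]
grip_width: 0.0854
```

```bash
python3 - <<'E'
from h import *
go([.4515,.0328,.25],2.217)
print(r.get_obs()["joint_pos"].round(3))
E
```

```text
pos [ 0.4322 -0.0016  0.249 ] rot [ 3.1410e+00 -8.0000e-04  2.0734e+00] t 1.3 w 0.0854
shift [ 0.0209  0.0335 -0.001 ] turn [ 0.0003 -0.0004 -0.0686]
[-4.000e-03 -1.850e-01 -5.000e-02  1.705e+00  1.000e-03  1.064e+00]
```

Emit:
move_arm:
  moves:
    - [[0.021,0.0335,-0.001,0,0,-0.0686],[0.021,0.0335,-0.001,0,0,-0.0686],[0.021,0.0335,-0.001,0,0,-0.0686],[0.021,0.0335,-0.001,0,0,-0.0686]]

```text
time: 1.7
position: [0.4511, 0.0323, 0.2499]
tool_rot: [3.141, -0.001, 2.215]
contact_force: [-0.9, -0.4, 0.2]
grip_width: 0.0855
```

```bash
cat > wr.py <<'E'
from h import *
import sys
# undistorted view from the wrist camera: virtual pinhole looking straight down, x right=world x? ; args name cx cy z half
name,cx,cy,z,half=sys.argv[1],*map(float,sys.argv[2:6])
c=cam("wrist");im=r.capture("wrist")
cv2.imwrite(f"pics/{name}_raw.png",im);np.savez(f"pics/{name}.npz",K=c[0],o=c[1],M=c[2])
N=600;s=2*half/N
v,u=np.mgrid[0:N,0:N]
P=np.c_[(cx+half-v.ravel()*s),(cy+half-u.ravel()*s),np.full(N*N,z)]
q=w2pix("wrist",P,c).astype(np.float32).reshape(N,N,2)
out=cv2.remap(im,q[...,0],q[...,1],cv2.INTER_CUBIC)
for k in range(0,N,100):
    cv2.putText(out,f"{cx+half-k*s:.3f}",(0,k+10),0,.35,(0,0,255));cv2.putText(out,f"{cy+half-k*s:.3f}",(k,595),0,.35,(0,0,255))
cv2.imwrite(f"pics/{name}.png",out)
E
python3 wr.py w1 .4515 .0328 .114 .09; python3 -c "
from h import *
go([.4515,.0328,.084],2.217)"
```

```text
pos [0.4511 0.0321 0.2501] rot [ 3.1411e+00 -7.0000e-04  2.2148e+00] t 1.75 w 0.0852
shift [0.0002 0.0007 0.1661] turn [ 0.0002 -0.0003 -0.001 ]
```

View pics/w1.png

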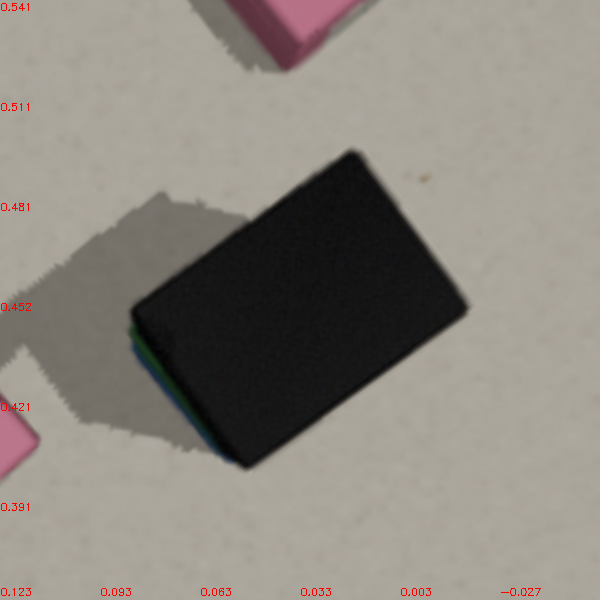

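The rectified wrist view shows the black top's corners at (355,150), (468,308), (247,468) and (133,312). That puts its centre at about (0.449, 0.033), which agrees with the top camera to 3 mm, and a hair of green and blue shows at the lower left. I'll descend and grasp.

Emit:
move_arm:
  moves:
    - [[0.001,-0.0005,0.05,0,0,0.007],[0.001,-0.0005,0.1,0,0,0.007],[0.001,-0.0005,0.13,0,0,0.007],[0.001,-0.0005,0.15,0,0,0.007],[0.001,-0.0005,0.166,0,0,0.007],[0.001,-0.0005,0.166,0,0,0.007],[0.001,-0.0005,0.166,0,0,0.007]]

```text
time: 2.45
position: [0.45, 0.0319, 0.0848]
tool_rot: [3.141, -0.0, 2.198]
contact_force: [0.3, 0.0, -0.2]
grip_width: 0.0854
```

Emit:
move_arm:
  moves:
    - [[0,0,0,0,0,0],[0,0,0,0,0,0],[0,0,0,0,0,0],[0,0,0,0,0,0],[0,0,0,0,0,0],[0,0,0,0,0,0],[0,0,0,0,0,0],[0,0,0,0,0,0]]
  gripper: -1
  newtons: 35

```text
time: 3.25
position: [0.4507, 0.0317, 0.0862]
tool_rot: [3.139, 0.001, 2.198]
contact_force: [-1.0, -1.3, 6.1]
grip_width: 0.0614
```

Emit:
move_arm:
  moves:
    - [[0,0,-0.005,0,0,0],[0,0,-0.015,0,0,0],[0,0,-0.03,0,0,0],[0,0,-0.06,0,0,0],[0,0,-0.06,0,0,0]]

```text
time: 3.75
position: [0.4522, 0.0318, 0.1509]
tool_rot: [3.134, 0.004, 2.198]
contact_force: [0.8, 0.4, -0.6]
grip_width: 0.0612
```

```bash
python3 - <<'E'
from h import *
cv2.imwrite("pics/s1.png",cv2.resize(r.capture("scene")[120:320,200:440],None,fx=2.5,fy=2.5,interpolation=cv2.INTER_CUBIC))
go([.445,-.19,.15],1.571)
E
```

```text
pos [0.4518 0.0318 0.149 ] rot [3.1357 0.0034 2.198 ] t 3.8 w 0.0613
shift [-0.1756 -0.1356 -0.0012] turn [0.0032 0.0007 0.2994]
```

View pics/s1.png

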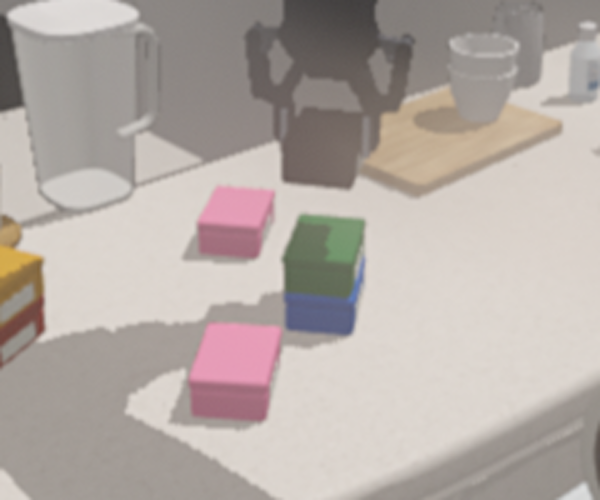

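The tin lifted cleanly and green still sits on blue. Next I'll carry the black tin to the set-down area.

Emit:
move_arm:
  moves:
    - [[-0.1756,-0.1356,0,0.003,0,0.3],[-0.1756,-0.1356,0,0.003,0,0.3],[-0.1756,-0.1356,0,0.003,0,0.3],[-0.1756,-0.1356,0,0.003,0,0.3],[-0.1756,-0.1356,0,0.003,0,0.3],[-0.1756,-0.1356,0,0.003,0,0.3],[-0.1756,-0.1356,0,0.003,0,0.3],[-0.1756,-0.1356,0.05,0.003,0,0.3],[-0.1756,-0.1356,0.1,0.003,0,0.3],[-0.1756,-0.1356,0.115,0.003,0,0.3],[-0.1756,-0.1356,0.125,0.003,0,0.3],[-0.1756,-0.1356,0.129,0.003,0,0.3]]

```text
time: 5.0
position: [0.4465, -0.1895, 0.0205]
tool_rot: [3.14, 0.001, 1.571]
contact_force: [0.2, 0.3, -0.3]
grip_width: 0.0612
```

Emit:
move_arm:
  moves:
    - [[0,0,0.004,0,0,0],[0,0,0.008,0,0,0],[0,0,0.01,0,0,0],[0,0,0.01,0,0,0],[0,0,0.01,0,0,0]]

```text
time: 5.5
position: [0.4467, -0.1896, 0.0109]
tool_rot: [3.139, 0.002, 1.571]
contact_force: [-0.2, -0.6, -1.4]
grip_width: 0.0613
```

Emit:
move_arm:
  moves:
    - [[0,0,0.001,0,0,0],[0,0,0.002,0,0,0],[0,0,0.0025,0,0,0],[0,0,0.0025,0,0,0]]

```text
time: 5.9
position: [0.4469, -0.1898, 0.0102]
tool_rot: [3.138, 0.002, 1.571]
contact_force: [-6.6, 3.9, 16.1]
grip_width: 0.0613
```

Emit:
move_arm:
  moves:
    - [[0,0,-0.001,0,0,0],[0,0,-0.001,0,0,0],[0,0,-0.001,0,0,0],[0,0,-0.001,0,0,0],[0,0,-0.001,0,0,0],[0,0,-0.001,0,0,0]]
  gripper: 1

```text
time: 6.5
position: [0.4468, -0.1898, 0.0111]
tool_rot: [3.139, 0.002, 1.571]
contact_force: [-1.0, 0.4, -0.1]
grip_width: 0.0852
```

Emit:
move_arm:
  moves:
    - [[0,0,-0.03,0,0,0],[0,0,-0.08,0,0,0],[0,0,-0.13,0,0,0],[0,0,-0.18,0,0,0],[0,0,-0.2,0,0,0]]

```text
time: 7.0
position: [0.4472, -0.1898, 0.2161]
tool_rot: [3.133, 0.004, 1.571]
contact_force: [-0.0, 0.5, -0.5]
grip_width: 0.0852
```

```bash
python3 - <<'E'
from h import *
go([.445,.033,.215],2.2)
E
```

```text
pos [ 0.4472 -0.1898  0.2161] rot [3.1332 0.0043 1.5705] t 7.0 w 0.0852
shift [ 2.228e-01 -2.300e-03  1.000e-04] turn [ 0.0032  0.0033 -0.3005]
```

Emit:
move_arm:
  moves:
    - [[0.223,0.003,0,0.003,0.003,-0.3],[0.223,0.003,0,0.003,0.003,-0.3],[0.223,0.003,0,0.003,0.003,-0.3],[0.223,0.003,0,0.003,0.003,-0.3],[0.223,0.003,0,0.003,0.003,-0.3],[0.223,0.003,0,0.003,0.003,-0.3],[0.223,0.003,0,0.003,0.003,-0.3],[0.223,0.003,0,0.003,0.003,-0.3]]

```text
time: 7.8
position: [0.4503, 0.0325, 0.2151]
tool_rot: [3.142, 0.001, 2.198]
contact_force: [0.1, -0.3, 0.5]
grip_width: 0.0855
```

```bash
python3 wr.py w2 .45 .033 .076 .08; python3 - <<'E'
from h import *
o=r.get_obs();print(o["position"],o["tool_rot"])
for n,im in(("wrist",cv2.imread("pics/w2.png")),("top",r.capture("top"))):
    h=cv2.cvtColor(im,cv2.COLOR_BGR2HSV);m=cv2.inRange(h,(45,60,20),(85,255,255))
    if n=="top":cv2.imwrite("pics/top2.png",im)
    c=max(cv2.findContours(m,0,2)[0],key=cv2.contourArea);print(n,cv2.contourArea(c),cv2.minAreaRect(c))
E
```

```text
[0.45031323 0.03231785 0.21516291] [3.14151497e+00 7.22737277e-04 2.19716624e+00]
wrist 71518.0 ((295.3741455078125, 300.05169677734375), (227.22161865234375, 321.4621887207031), 51.121360778808594)
top 0.5 ((19.250017166137695, 362.7500305175781), (1.4142134189605713, 0.7071067094802856), 45.0)
```

View pics/w2.png

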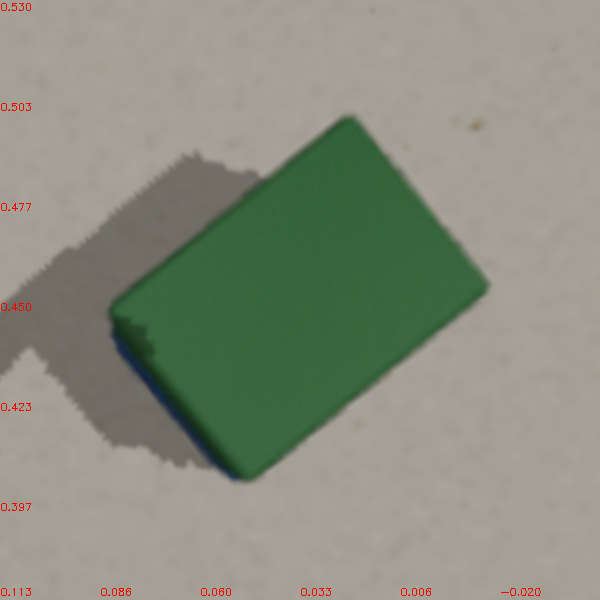

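The rectified wrist view shows the green top's corners at (350,116), (489,287), (250,480) and (112,308). Its centre is at about (0.4506, 0.0329), turned about 3° from the black tin, so the tool yaw should be 2.251.

Emit:
move_arm:
  moves:
    - [[0,0,0.05,0,0,-0.026],[0,0,0.1,0,0,-0.026],[0,0,0.135,0,0,-0.026],[0,0,0.155,0,0,-0.026],[0,0,0.168,0,0,-0.026],[0,0,0.168,0,0,-0.026],[0,0,0.168,0,0,-0.026]]

```text
time: 8.6
position: [0.4509, 0.0319, 0.0481]
tool_rot: [3.141, 0.001, 2.251]
contact_force: [-0.1, 0.5, 0.5]
grip_width: 0.0856
```

Emit:
move_arm:
  moves:
    - [[0,0,0,0,0,0],[0,0,0,0,0,0],[0,0,0,0,0,0],[0,0,0,0,0,0],[0,0,0,0,0,0],[0,0,0,0,0,0],[0,0,0,0,0,0],[0,0,0,0,0,0]]
  gripper: -1

```text
time: 9.4
position: [0.452, 0.0319, 0.0498]
tool_rot: [3.139, 0.003, 2.251]
contact_force: [-0.5, -1.1, 6.2]
grip_width: 0.0612
```

Emit:
move_arm:
  moves:
    - [[0,0,-0.005,0,0,0],[0,0,-0.015,0,0,0],[0,0,-0.03,0,0,0],[0,0,-0.07,0,0,0],[0,0,-0.12,0,0,0],[0,0,-0.17,0,0,0],[0,0,-0.17,0,0,0]]

```text
time: 10.1
position: [0.4532, 0.0321, 0.2279]
tool_rot: [3.13, 0.009, 2.251]
contact_force: [1.0, 0.5, -1.5]
grip_width: 0.0612
```

```bash
python3 wr.py w3 .45 .033 .038 .08; python3 - <<'E'
from h import *
go([.633,-.256,.2],1.619)
E
```

```text
pos [0.4526 0.0321 0.2243] rot [3.133  0.0069 2.2507] t 10.15 w 0.061
shift [-0.3373 -0.041   0.0263] turn [0.005  0.0019 0.3016]
```

View pics/w3.png

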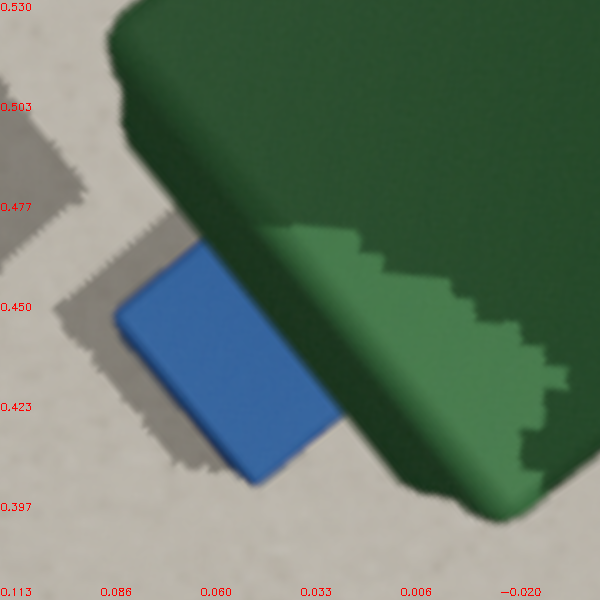

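Blue is still in place, with visible corners at (118,317) and (255,484). Now I'll take the green tin to the board.

Emit:
move_arm:
  moves:
    - [[-0.337,-0.041,0.026,0.005,0.002,0.3016],[-0.337,-0.041,0.026,0.005,0.002,0.3016],[-0.337,-0.041,0.026,0.005,0.002,0.3016],[-0.337,-0.041,0.026,0.005,0.002,0.3016],[-0.337,-0.041,0.026,0.005,0.002,0.3016],[-0.337,-0.041,0.026,0.005,0.002,0.3016],[-0.337,-0.041,0.026,0.005,0.002,0.3016],[-0.337,-0.041,0.026,0.005,0.002,0.3016],[-0.337,-0.041,0.026,0.005,0.002,0.3016],[-0.337,-0.041,0.026,0.005,0.002,0.3016]]

```text
time: 11.15
position: [0.6324, -0.2549, 0.2004]
tool_rot: [-3.141, -0.001, 1.62]
contact_force: [0.3, 0.6, -1.4]
grip_width: 0.061
```

```bash
python3 - <<'E'
from h import *
go([.633,-.256,.034],1.619)
E
```

```text
pos [ 0.6324 -0.2549  0.2004] rot [-3.1410e+00 -7.0000e-04  1.6195e+00] t 11.15 w 0.061
shift [-0.0012  0.0006  0.1664] turn [-0.0003 -0.0003  0.0003]
```

Emit:
move_arm:
  moves:
    - [[-0.001,0.0006,0.05,0,0,0],[-0.001,0.0006,0.1,0,0,0],[-0.001,0.0006,0.14,0,0,0],[-0.001,0.0006,0.158,0,0,0],[-0.001,0.0006,0.165,0,0,0],[-0.001,0.0006,0.169,0,0,0],[-0.001,0.0006,0.17,0,0,0],[-0.001,0.0006,0.17,0,0,0],[-0.001,0.0006,0.17,0,0,0]]

```text
time: 12.05
position: [0.6336, -0.256, 0.0318]
tool_rot: [3.14, 0.0, 1.62]
contact_force: [-0.4, -0.2, -1.1]
grip_width: 0.0608
```

Emit:
move_arm:
  moves:
    - [[0,0,0.001,0,0,0],[0,0,0.002,0,0,0],[0,0,0.003,0,0,0],[0,0,0.003,0,0,0],[0,0,0.003,0,0,0]]

```text
time: 12.55
position: [0.6335, -0.256, 0.0286]
tool_rot: [3.141, 0.0, 1.62]
contact_force: [1.1, 0.2, -2.3]
grip_width: 0.0612
```

Emit:
move_arm:
  moves:
    - [[0,0,0.001,0,0,0],[0,0,0.0015,0,0,0],[0,0,0.0015,0,0,0]]

```text
time: 12.85
position: [0.6336, -0.256, 0.0279]
tool_rot: [3.14, 0.0, 1.62]
contact_force: [-1.7, 0.7, 5.8]
grip_width: 0.0612
```

Contact on the board at the expected height. Release and rise.

Emit:
move_arm:
  moves:
    - [[0,0,0,0,0,0],[0,0,0,0,0,0],[0,0,0,0,0,0],[0,0,0,0,0,0],[0,0,0,0,0,0],[0,0,0,0,0,0]]
  gripper: 1

```text
time: 13.45
position: [0.6336, -0.256, 0.0278]
tool_rot: [3.14, 0.0, 1.62]
contact_force: [1.5, 0.1, -0.9]
grip_width: 0.0856
```

Emit:
move_arm:
  moves:
    - [[0,0,-0.02,0,0,0],[0,0,-0.07,0,0,0],[0,0,-0.12,0,0,0],[0,0,-0.17,0,0,0],[0,0,-0.18,0,0,0],[0,0,-0.18,0,0,0]]

```text
time: 14.05
position: [0.6343, -0.2563, 0.2105]
tool_rot: [3.136, 0.002, 1.62]
contact_force: [0.1, 1.0, 0.5]
grip_width: 0.0854
```

```bash
python3 wr.py w4 .64 -.29 .054 .15; python3 - <<'E'
from h import *
go([.45,.033,.2],2.25)
E
```

```text
pos [ 0.6337 -0.2561  0.2079] rot [3.1392e+00 7.0000e-04 1.6195e+00] t 14.1 w 0.0854
shift [ 0.2977 -0.1694  0.0072] turn [ 0.001   0.0007 -0.301 ]
```

View pics/w4.png

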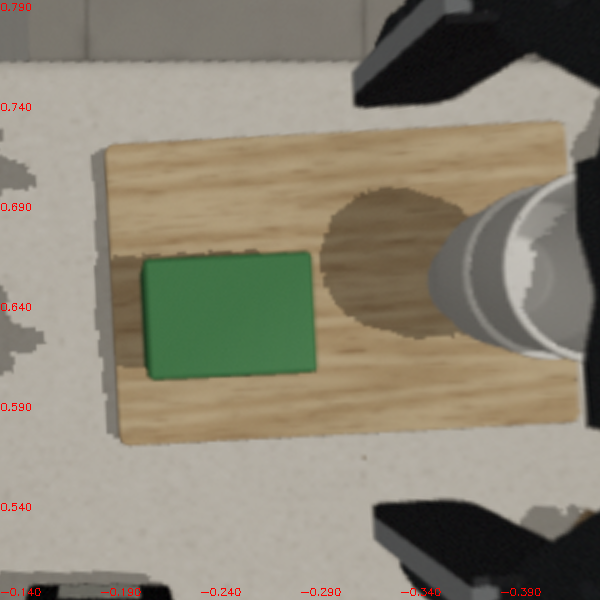

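Green stands flat and square on the free half of the board, at (145–315, 255–378), clear of the cups. Now I'll measure the blue tin from the same hover used before.

Emit:
move_arm:
  moves:
    - [[0.298,-0.169,0.007,0.001,0.001,-0.301],[0.298,-0.169,0.007,0.001,0.001,-0.301],[0.298,-0.169,0.007,0.001,0.001,-0.301],[0.298,-0.169,0.007,0.001,0.001,-0.301],[0.298,-0.169,0.007,0.001,0.001,-0.301],[0.298,-0.169,0.007,0.001,0.001,-0.301],[0.298,-0.169,0.007,0.001,0.001,-0.301],[0.298,-0.169,0.007,0.001,0.001,-0.301],[0.298,-0.169,0.007,0.001,0.001,-0.301],[0.298,-0.169,0.007,0.001,0.001,-0.301]]

```text
time: 15.1
position: [0.4503, 0.0328, 0.1989]
tool_rot: [-3.14, -0.001, 2.25]
contact_force: [0.3, -0.8, 0.5]
grip_width: 0.0853
```

```bash
python3 wr.py w5 .45 .033 .038 .08; python3 - <<'E'
from h import *
o=r.get_obs();print(o["position"],o["tool_rot"])
im=cv2.imread("pics/w5.png")
h=cv2.cvtColor(im,cv2.COLOR_BGR2HSV);m=cv2.inRange(h,(95,110,90),(125,255,255))
c=max(cv2.findContours(m,0,2)[0],key=cv2.contourArea);(u,v),s,a=cv2.minAreaRect(c)
k=.16/600;print(cv2.boxPoints(((u,v),s,a)),np.array(s)*k,a,"ctr",.53-v*k,.113-u*k)
go([.4468,-.1898,.13],1.571)
E
```

```text
[0.45050373 0.0325918  0.19913259] [-3.14031195e+00 -1.41156586e-03  2.24895534e+00]
[[108.78463  315.17224 ]
 [350.22458  113.343506]
 [494.95694  286.48126 ]
 [253.517    488.31    ]] [0.06017701 0.08391662] 50.10647964477539 ctr 0.4497795328776042 0.032501123046875
pos [0.4505 0.0326 0.1991] rot [-3.1403e+00 -1.4000e-03  2.2490e+00] t 15.15 w 0.0855
shift [-0.171  -0.1423  0.0691] turn [-0.0008 -0.0004  0.3237]
```

View pics/w5.png

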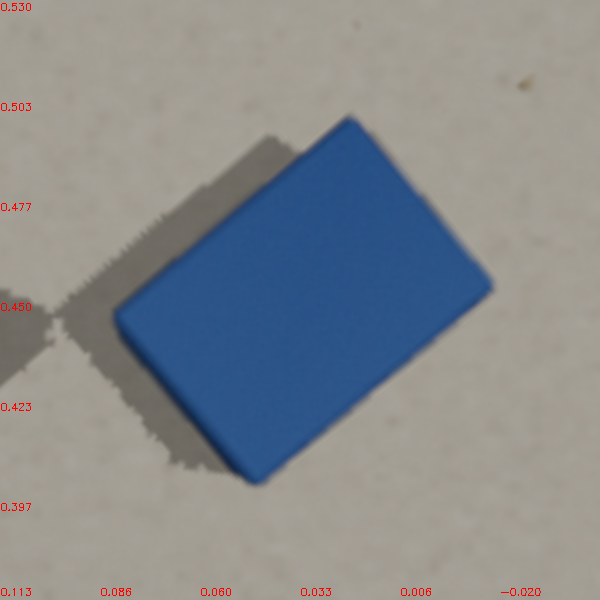

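Blue's corners read (350,116), (493,287), (256,485) and (116,315). Its centre is at about (0.4498, 0.0322) with a tool yaw of 2.266. I'll look at the black tin from the same relative height, so any camera bias cancels.

Emit:
move_arm:
  moves:
    - [[-0.171,-0.142,0,0,0,0.3237],[-0.171,-0.142,0,0,0,0.3237],[-0.171,-0.142,0,0,0,0.3237],[-0.171,-0.142,0,0,0,0.3237],[-0.171,-0.142,0,0,0,0.3237],[-0.171,-0.142,0,0,0,0.3237],[-0.171,-0.142,0,0,0,0.3237],[-0.171,-0.142,0,0,0,0.3237]]

```text
time: 15.95
position: [0.4472, -0.1895, 0.1987]
tool_rot: [-3.139, -0.001, 1.572]
contact_force: [-0.1, 0.8, 0.6]
grip_width: 0.0854
```

```bash
python3 wr.py w6 .4468 -.1898 .038 .08; python3 - <<'E'
from h import *
o=r.get_obs();print(o["position"],o["tool_rot"])
im=cv2.imread("pics/w6.png")
m=cv2.inRange(cv2.cvtColor(im,cv2.COLOR_BGR2GRAY),0,60);m[560:]=0
c=max(cv2.findContours(m,0,2)[0],key=cv2.contourArea);(u,v),s,a=cv2.minAreaRect(c)
k=.16/600;print(cv2.boxPoints(((u,v),s,a)),np.array(s)*k,a,"ctr",.5268-v*k,-.1098-u*k)
go([.4468,-.1898,.0105],1.571)
E
```

```text
[ 0.44730129 -0.18914777  0.19894171] [-3.13953837e+00 -5.76877320e-04  1.57241860e+00]
[[130.21902 415.93057]
 [131.1036  189.48088]
 [451.7159  190.73325]
 [450.83133 417.18292]] [0.08549727 0.06038704] 0.22381049394607544 ctr 0.4459114908854167 -0.18739132486979165
pos [ 0.4473 -0.1891  0.1989] rot [-3.1395e+00 -6.0000e-04  1.5724e+00] t 16.0 w 0.0854
shift [-8.000e-04 -1.000e-04  1.884e-01] turn [-0.001  -0.0003  0.0007]
```

View pics/w6.png

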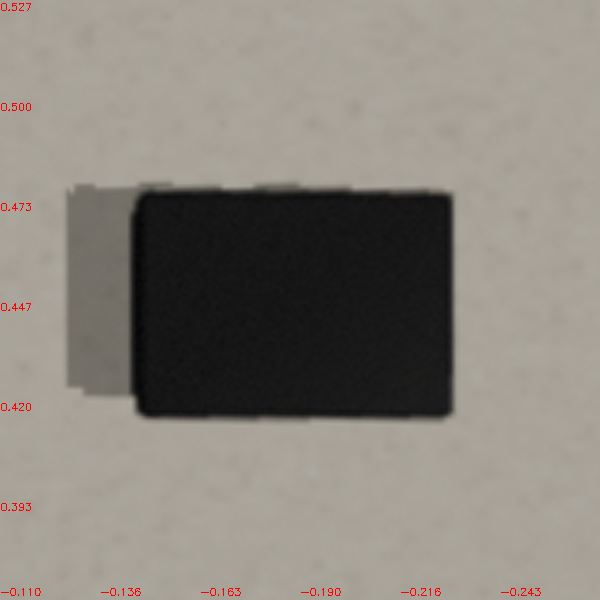

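The black top spans u 139–452 and v 191–416, centred at about (0.446, -0.1886). Relative to the tool it matches the blue reading within 1 mm. I'll grasp it with the TCP at its centre.

Emit:
move_arm:
  moves:
    - [[0.0005,-0.0007,0.05,0,0,0],[0.0005,-0.0007,0.1,0,0,0],[0.0005,-0.0007,0.14,0,0,0],[0.0005,-0.0007,0.17,0,0,0],[0.0005,-0.0007,0.188,0,0,0],[0.0005,-0.0007,0.188,0,0,0],[0.0005,-0.0007,0.188,0,0,0]]

```text
time: 16.7
position: [0.4465, -0.188, 0.0116]
tool_rot: [-3.14, -0.001, 1.574]
contact_force: [0.1, -0.8, 0.1]
grip_width: 0.0855
```

Emit:
move_arm:
  moves:
    - [[0,0,0,0,0,0],[0,0,0,0,0,0],[0,0,0,0,0,0],[0,0,0,0,0,0],[0,0,0,0,0,0],[0,0,0,0,0,0],[0,0,0,0,0,0],[0,0,0,0,0,0]]
  gripper: -1

```text
time: 17.5
position: [0.4476, -0.1881, 0.0134]
tool_rot: [3.141, 0.0, 1.574]
contact_force: [0.1, 1.8, 6.5]
grip_width: 0.0611
```

Emit:
move_arm:
  moves:
    - [[0,0,-0.01,0,0,0],[0,0,-0.03,0,0,0],[0,0,-0.07,0,0,0],[0,0,-0.11,0,0,0],[0,0,-0.13,0,0,0],[0,0,-0.13,0,0,0]]

```text
time: 18.1
position: [0.449, -0.1888, 0.1478]
tool_rot: [3.135, 0.003, 1.574]
contact_force: [-0.5, -0.2, -2.7]
grip_width: 0.0611
```

```bash
python3 - <<'E'
from h import *
go([.4505,.0326,.14],2.266)
E
```

```text
pos [ 0.449  -0.1888  0.1478] rot [3.1348e+00 2.6000e-03 1.5742e+00] t 18.1 w 0.0611
shift [0.2214 0.0022 0.0072] turn [ 0.0027  0.0023 -0.3303]
```

Emit:
move_arm:
  moves:
    - [[0.222,0.0022,0.007,0.0027,0.0023,-0.3303],[0.222,0.0022,0.007,0.0027,0.0023,-0.3303],[0.222,0.0022,0.007,0.0027,0.0023,-0.3303],[0.222,0.0022,0.007,0.0027,0.0023,-0.3303],[0.222,0.0022,0.007,0.0027,0.0023,-0.3303],[0.222,0.0022,0.007,0.0027,0.0023,-0.3303],[0.222,0.0022,0.007,0.0027,0.0023,-0.3303],[0.222,0.0022,0.007,0.0027,0.0023,-0.3303],[0.222,0.0022,0.007,0.0027,0.0023,-0.3303]]

```text
time: 19.0
position: [0.4505, 0.0322, 0.1401]
tool_rot: [-3.141, -0.0, 2.264]
contact_force: [0.5, -0.2, -1.2]
grip_width: 0.0609
```

```bash
python3 - <<'E'
from h import *
go([.4502,.0330,.058],2.266)
E
```

```text
pos [0.4505 0.0322 0.1401] rot [-3.1412 -0.      2.2637] t 19.0 w 0.0609
shift [0.0008 0.0003 0.0821] turn [-0.0002 -0.     -0.0011]
```

Emit:
move_arm:
  moves:
    - [[0.0008,0.0003,0.03,0,0,-0.0011],[0.0008,0.0003,0.06,0,0,-0.0011],[0.0008,0.0003,0.075,0,0,-0.0011],[0.0008,0.0003,0.082,0,0,-0.0011],[0.0008,0.0003,0.085,0,0,-0.0011],[0.0008,0.0003,0.085,0,0,-0.0011],[0.0008,0.0003,0.085,0,0,-0.0011]]

```text
time: 19.7
position: [0.4508, 0.033, 0.0562]
tool_rot: [3.141, 0.001, 2.266]
contact_force: [-0.7, 1.2, -0.8]
grip_width: 0.0612
```

```bash
python3 - <<'E'
from h import *
go([.4502,.0330,.0515],2.266)
E
```

```text
pos [0.4508 0.033  0.0562] rot [3.1406e+00 9.0000e-04 2.2659e+00] t 19.7 w 0.0612
shift [ 0.0004 -0.0005  0.0047] turn [ 0.0005  0.0004 -0.0001]
```

Emit:
move_arm:
  moves:
    - [[0.0003,-0.0005,0.0015,0,0,0],[0.0003,-0.0005,0.003,0,0,0],[0.0003,-0.0005,0.004,0,0,0],[0.0003,-0.0005,0.004,0,0,0],[0.0003,-0.0005,0.004,0,0,0]]

```text
time: 20.2
position: [0.4502, 0.033, 0.0522]
tool_rot: [3.141, 0.001, 2.266]
contact_force: [0.4, -1.0, -1.1]
grip_width: 0.0614
```

Emit:
move_arm:
  moves:
    - [[0,0,0.0008,0,0,0],[0,0,0.0015,0,0,0],[0,0,0.0015,0,0,0]]

```text
time: 20.5
position: [0.4503, 0.0329, 0.0514]
tool_rot: [3.14, 0.001, 2.266]
contact_force: [-2.9, 0.0, 5.7]
grip_width: 0.0614
```

Contact at the expected 51.4 mm. Release and rise.

Emit:
move_arm:
  moves:
    - [[0,0,0,0,0,0],[0,0,0,0,0,0],[0,0,0,0,0,0],[0,0,0,0,0,0],[0,0,0,0,0,0],[0,0,0,0,0,0]]
  gripper: 1

```text
time: 21.1
position: [0.4503, 0.0329, 0.0513]
tool_rot: [3.14, 0.001, 2.266]
contact_force: [-0.3, -0.6, -0.1]
grip_width: 0.0856
```

Emit:
move_arm:
  moves:
    - [[0,0,-0.02,0,0,0],[0,0,-0.06,0,0,0],[0,0,-0.11,0,0,0],[0,0,-0.16,0,0,0],[0,0,-0.186,0,0,0],[0,0,-0.186,0,0,0],[0,0,-0.186,0,0,0]]

```text
time: 21.8
position: [0.4503, 0.033, 0.2373]
tool_rot: [3.14, 0.002, 2.266]
contact_force: [0.3, 0.1, -0.5]
grip_width: 0.0854
```

```bash
python3 wr.py w7 .45 .033 .076 .08; python3 - <<'E'
from h import *
a=cv2.imread("pics/w7.png")[60:540,60:540]; s=r.capture("scene")
b=cv2.resize(s[170:290,250:370],(300,300),interpolation=cv2.INTER_CUBIC)
im=np.zeros((480,780,3),np.uint8);im[:,:480]=a;im[:300,480:]=b
cv2.imwrite("pics/c7.png",cv2.convertScaleAbs(im,alpha=1.6,beta=15));print(r.get_obs()["position"])
E
```

```text
[0.44959765 0.03293443 0.23600553]
```

View pics/c7.png

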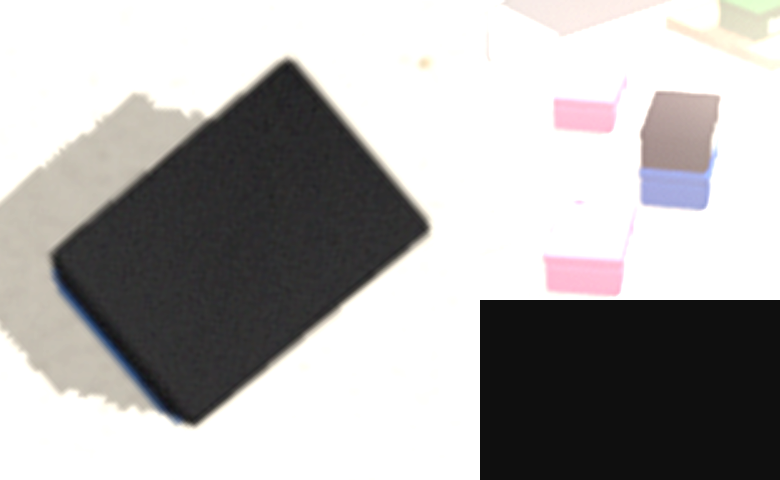

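The black top's corners are at (350,120), (490,287), (256,484) and (113,315) in full-picture pixels. That gives a centre of (0.4496, 0.0324) and yaw 2.265, against blue's (0.4498, 0.0320) and 2.266, so it sits square within about 0.5 mm. The gripper is open and clear, so I'm handing in.

```bash
python3 -c "
from rig import r
print(r.job_done(), r.get_obs()['time'])"
```

```text
the job is handed in; nothing more can be done
the job is handed in; nothing more can be done
```

I lifted the black tin off and set it down on the clear counter. Then I stood the green tin on the free half of the serving board and put the black tin back on the blue one. I handed the job in at about 22 s of the 72 s allowed, with the gripper open and well clear of everything.

- **Green tin:** the wrist picture after release shows it flat, square to the board and clear of the cups.
- **Black on blue:** the last wrist picture puts the black tin's centre within about 0.5 mm of where blue's was measured, with matching yaw. The scene view shows the two aligned.
- **Blue tin:** I did not measure it again after putting black back on top. In that last picture only a sliver of it shows, lined up under the black tin.
- **Disagreements:** the first top-camera and wrist-camera readings of the stack differed by about 3 mm. I corrected for this by viewing the blue and black tins from the same relative height. My colour search for the green tin in one top-camera picture found nothing, so I used the wrist view there.

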